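# Start a battery test on the bench analyser

## Task

Get the battery analyser running on the pack that lies in its cradle: push the pack along the cradle until it is fully home against the contact block, and turn the selector clockwise to the fifth click after off (off is the long thick mark), wherever it stands now. Once both are done, press the round start button right down and let it come back up. Leave the phone, the glass dispenser and the steel tin where they are.

Things in the scene. Friction and masses are not known exactly. Their poses are not given: they have to be found in the camera images.
- analyser: Battery analyser: light grey bench instrument fixed to the bench, 210 (x) x 270 (y) x 70 mm high to its flat top. Origin: centre of its underside. x points away from the operator, y to the operator's left. On top, in its frame (mm): cradle along x at y +68; selector axis at (15, -60), start button at (-66, -60), both on a grey panel; a flat display at (76, -60), 4 mm high.
- cradle_home (a point): Where the pack's centre lies when fully home; axes as the analyser's, 87 mm above the bench. Cradle floor 11 mm below it. The contact block (black, 28 mm high, brass blades) has its near face 50 mm away in +x. Fences 10 mm high stand 29.5 mm to either side, so the pack slides along x only (+x towards the contacts); the operator's end of the cradle is open.
- pack_center (a point): Centre of the battery pack: a loose grey plastic block 100 mm long (its x, brass contacts at the +x end), 55 wide, 22 high, about 0.19 kg, lying flat in the cradle 25 to 55 mm short of home, towards the operator. Plain friction (1 to 3 N); it stays where it is left.
- selector (a joint): Rotary selector, rad: 0 = off (end stop), growing clockwise seen from above. A click every 0.5236 rad (30 deg), clicks 1 to 7, end stop at click 7. Starts in off, click 1 or click 2. A sprung ball holds each click: 0.16 N m to break out, falling to nothing half-way, then it snaps into the next click and stays. Fifth click = 2.618.
- selector_axis (a point): On the selector's upright axis, half-way up its handle, 91 mm above the bench; its x axis points along the handle to the nose and turns with it. The handle is a black bar 14 mm wide with flat upright sides, from 30 mm behind the axis to 30 mm ahead, then a pointed nose; 9 to 33 mm above the analyser's top, on a round skirt of radius 27 mm, 9 mm high.
- selector_nose (a point): Tip of the selector's pointed nose, 37 mm from the axis, same height as selector_axis. At off it points 105 deg anticlockwise (from above) from the analyser's +x, at the long thick white mark on the panel; short white marks stand at clicks 1 to 7.
- start_top (a point): Centre of the top of the start button, a plain grey round button of radius 18 mm in a black collar (radius 26 mm, 12 mm high), pressed straight down. Free, its top lies 22 mm above the analyser's top (92 mm above the bench).
- start (a joint): Travel of the start button, m: 0 = free, 0.006 = right down (about 6 N); it springs back by itself.
- phone: Bystander: a phone lying flat, 148 x 72 x 9 mm, to the right of the analyser. Origin: centre of its underside.
- dispenser: Bystander: a glass dispenser bottle with a steel pump top, 72 mm wide and 102 mm high, to the left of the analyser. Origin: centre of its foot.
- tin: Bystander: an open steel tin, 110 x 80 x 28 mm with a few hand tools in it, to the left of the analyser and nearer the robot. Origin: centre of its underside.
Not all that is in view belongs to the job. Leave any orange look-alike of the part that bears pack_center alone.

How it is judged:
By the outcome, as a careful person would: the job done as asked, in the order asked, and still so for the second after the job is handed in, with the robot touching nothing.
It also fails if it takes over 58 s, if anything falls off the work surface, if the arm or the gripper's body presses on something with over 40 N, if the wrist force passes 120 N, or if a joint passes its speed limit or range.

## Robot

A 6-joint arm with a two-finger parallel gripper is mounted at the origin on the work surface. World frame = base frame: x ahead of the robot, y to its left, z up, the work surface at z = 0. Lengths are in m, angles in rad, forces in N, time in s.
With the tool pointing down it reaches from about 0.35 to 0.775 m from the base axis. Payload 5.5 kg.
Tool frame: the origin (TCP) lies at the very end of the fingers, on their centre line; the grasp point (between the pads) lies 19 mm behind it (env.grip_point_offset is the distance from the TCP to the grasp point, in m); z points along the fingers, y is the line along which they close (so a half turn about z gives the same grasp; the last joint's range is limited). The gripper opens to 85 mm and grips with 20 to 120 N. Pads are 22 mm wide; open, the fingers measure 114 mm over their backs; the gripper's body (76 mm by 85 mm) begins 54 mm behind the grasp point. The pads swing forward as they close: fully open they stand 13 mm farther back than shut.
Start: joints at [1.009, 0.313, 0.046, 1.304, 0, 1.431], TCP at [0.235, 0.525, 0.231] pointing down, gripper open.
Joint ranges: [-2.76, 2.76], [-0.86, 1.69], [-1.03, 1.26], [-2.2, 2.34], [-1.47, 1.5], [-3.14, 3.14]. Speed limits (rad/s): [2.57, 2.57, 3.14, 3.14, 3.14, 3.14].

## Interface

Orientations are given as a unit quaternion [w, x, y, z].
In Python, from workcell import sensors, imaging, workorder, env gives the robot as it stands.
- The arm moves only by the shell command python3 -m handwheel 'ROWS' [FORCE]. ROWS is JSON, a list of rows, each a list of 5 numbers: the shift along the tool's x, y, z in mm, then the turn about the tool's z in rad, then the opening, from 0 (shut) to 1 (fully open). A call has 1 to 8 rows; each row is the pose to reach, as a shift and turn from the pose commanded when the call began, along the tool's axes at that moment; what a row does not reach only later rows make up. A row lasts 1/10 s, in which the tool goes at most 50 mm and 8.59 degrees, less where a joint would pass 70% of its speed; a pose out of reach is approached as far as the arm can. A call with a gripper value outside its range is refused whole. The fingers move at their own pace and stop on an object; FORCE is the grip in N (left out, the last holds). Time passes only in rows, so rows that repeat a pose let the fingers close. It gives the time, the measured TCP pose, the force, the opening and the grip force at its end, in the units of the state.
- sensors.get_state(): the state, without advancing time (a new reading comes with each control period).
- imaging.read_camera(name): name is "scene" or "top" or "wrist"; returns a dict with "color" (400x640x3 uint8, blue, green, red), "z_map" (400x640 float32, m along the optical axis (not along the pixel's ray), 0 where there is no reading), "fx", "fy", "cx", "cy" (pixels), "xyz" and "rotation" of the camera in the world. Camera axes: x right, y down, z forward; pixel columns grow to the right and rows downward; lengths in m; the calibration is good to about 2 mm. The wrist camera is an equidistant fisheye: a pixel r from the principal point sees the ray r / f radians off the axis. A picture is of the moment at which its call begins.
- workorder.hand_in(): hands the job in; it is judged then, once.
The state is a dict: "clock": time; "joint_pos": joint angles; "qvel": joint speeds; "tau": joint torques, N m; "tcp_pos": TCP position; "orientation": TCP orientation; "wrist_force": force on the tool from outside, world axes, zero at the start; "ft_torque": the same for the moment, N m; "finger_gap": finger opening in m; "grip_force": force on a finger pad.
Only numpy, scipy, OpenCV 4.12 (cv2) and the standard library are available. Lean on these libraries where they do the work, as an engineer would, in place of code of your own. Each camera call takes 0.05 s, during which the arm holds its last target. There are 200 camera calls.

## Working session

There is one attempt and no reset: what is moved stays moved. The work goes in short steps, Python scripts to look and compute and a shell command to move; the robot and the scene stay as the last step left them, time stands still between calls to the robot, and variables do not carry over. Pictures are saved under pics/ and viewed, at most 10 in all, crops included, and the job is handed in when it is done.

```bash
mkdir -p pics; cat > h.py <<'E'
from workcell import sensors, imaging, workorder, env
import numpy as np, cv2, pickle
from scipy.spatial.transform import Rotation as R
def rot(c):
    r=np.array(c["rotation"],float)
    return r if r.shape==(3,3) else R.from_quat(r[[1,2,3,0]]).as_matrix()
def pt(c,u,v,z=None):
    "pixel->world; z given: intersect with plane, else depth map (median 3x3)"
    d=rot(c)@np.array([(u-c["cx"])/c["fx"],(v-c["cy"])/c["fy"],1.])
    o=np.array(c["xyz"])
    if z is None:
        w=c["z_map"][int(v)-1:int(v)+2,int(u)-1:int(u)+2]; return o+d*np.median(w)
    return o+d*(z-o[2])/d[2]
E
python3 - <<'E'
from h import *
for n in("top","scene"):
    c=imaging.read_camera(n); pickle.dump(c,open(n+".pkl","wb")); cv2.imwrite(f"pics/{n}.png",c["color"]); print(n,c["fx"],c["fy"],c["cx"],c["cy"],c["xyz"],np.round(rot(c),3).tolist())
s=sensors.get_state(); print(s)
E
```

```text
top 408.28441621430676 408.28441621430676 316.4856011086587 194.22958515424895 [0.3781309  0.0382881  1.08360683] [[-0.017, -0.99, 0.137], [-1.0, 0.019, 0.007], [-0.01, -0.137, -0.991]]
scene 407.5938294006663 407.5938294006663 327.81498817135116 195.24951384295247 [0.94220659 0.03567963 0.7764915 ] [[0.056, 0.833, -0.55], [0.998, -0.053, 0.02], [-0.012, -0.55, -0.835]]
{'clock': 0.1, 'joint_pos': array([1.00940141e+00, 3.13922732e-01, 4.51356631e-02, 1.30363210e+00,
       1.78666688e-05, 1.43120086e+00]), 'qvel': array([-4.75641953e-04,  7.09242241e-04,  1.19448364e-03,  1.48046536e-03,
       -8.86461661e-05, -3.47877976e-04]), 'tau': array([ 2.74660189e-03, -4.81724346e+01,  2.99245155e+01,  1.27028799e-02,
       -6.74884404e-05, -1.62009098e-05]), 'tcp_pos': array([0.23516771, 0.52422049, 0.23051714]), 'orientation': array([-2.87001421e-04,  2.09339713e-01,  9.77842639e-01, -7.59019618e-04]), 'wrist_force': array([-0.82628737, -0.45141212, -0.36306495]), 'ft_torque': array([-0.00470347,  0.01761668,  0.00959888]), 'grip_force': 0.0, 'finger_gap': 0.08544026836634439}
```

View pics/top.png

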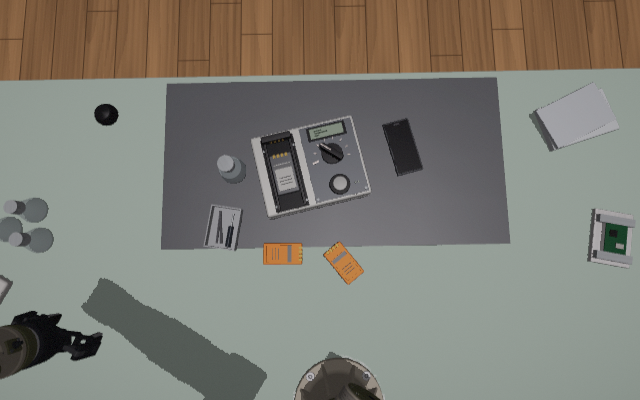

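The top view shows the analyser at about (312,166), with the cradle on its left. The selector is near (331,153) and the start button near (340,184). The phone is at (403,147), the dispenser at (231,168) and the tin at (223,228). I'll enlarge it.

```bash
python3 - <<'E'
from h import *
c=pickle.load(open("top.pkl","rb"))
cv2.imwrite("pics/topc.png",cv2.resize(c["color"][110:220,245:378],None,fx=5.4,fy=5.4,interpolation=cv2.INTER_CUBIC))
c=pickle.load(open("scene.pkl","rb")); cv2.imwrite("pics/sc2.png",c["color"])
E
```

```text
(no output)
```

View pics/topc.png

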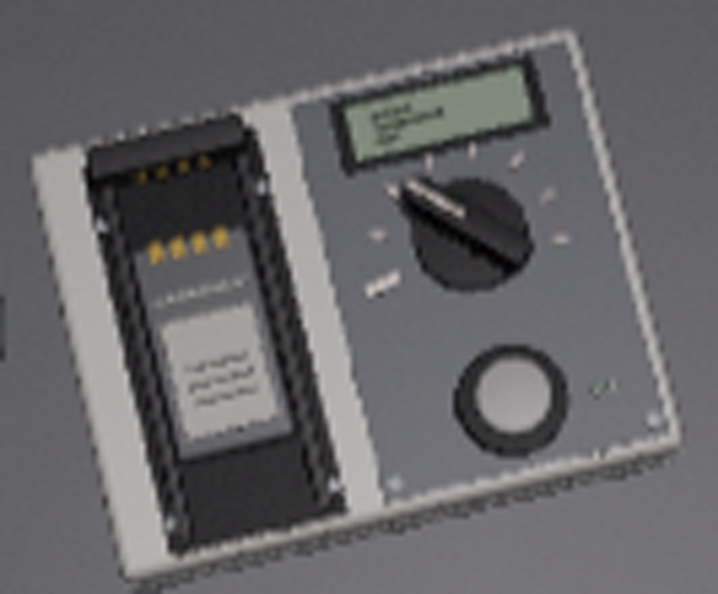

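View pics/sc2.png

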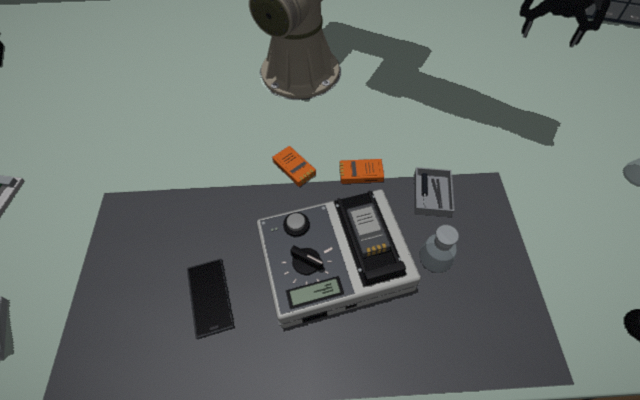

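The crop shows the top-face corners at (35,155), (575,32), (680,440) and (128,570). The nose is at about (405,183), pointing at the second short mark, so the selector stands at click 2. The pack's near end is at about (235,450) and its contact end at about (190,240). The start button's centre is at (513,395).

```bash
cat >> h.py <<'E'
def crop(u,v): return 245+(u+.5)/5.4-.5,110+(v+.5)/5.4-.5
def fit(c,px):
    P=np.array([pt(c,*crop(*p),z)[:2] for p,z,_ in px]); M=np.array([m for *_,m in px])/1000
    Mc=M-M.mean(0);Pc=P-P.mean(0); a=np.arctan2((Mc[:,0]*Pc[:,1]-Mc[:,1]*Pc[:,0]).sum(),(Mc*Pc).sum())
    r=np.array([[np.cos(a),-np.sin(a)],[np.sin(a),np.cos(a)]]); t=P.mean(0)-r@M.mean(0)
    return a,r,t,(P-M@r.T-t)*1000
E
python3 - <<'E'
from h import *
c=pickle.load(open("top.pkl","rb"))
px=[((35,155),.07,(105,135)),((575,32),.07,(105,-135)),((680,440),.07,(-105,-135)),((128,570),.07,(-105,135)),((513,395),.092,(-66,-60)) ]
a,r,t,e=fit(c,px); print("yaw",np.degrees(a),"t",t,"res",e.round(1).tolist())
W=lambda x,y:(r@np.array([x,y])/1000+t).round(4)
L=lambda u,v,z:(r.T@(pt(c,*crop(u,v),z)[:2]-t)*1000).round(1)
print("sel",W(15,-60),"start",W(-66,-60))
print("nose",L(405,183,.091),"pack near top",L(187,458,.098),L(295,425,.098),"far",L(137,243,.098),L(232,222,.098),"block",L(90,180,.104),L(250,145,.104),"blockbase", L(110,182,.076))
d=L(405,183,.091)-[15,-60]; print("nose ang",np.degrees(np.arctan2(d[1],d[0])),np.linalg.norm(d))
for n,q in dict(top=(100,10),start=(513,395),pack=(230,370),sel=(480,240)).items(): print(n,pt(c,*crop(*q)).round(4))
print("depth corners analyser plane", pt(c,*crop(340,420)).round(4))
q=sensors.get_state()["orientation"]; print(R.from_quat(q[[1,2,3,0]]).as_matrix().round(3).tolist(), env.grip_point_offset)
E
```

```text
yaw 12.23712828455227 t [0.59442928 0.06052922] res [[-2.7, -3.9], [-4.9, 2.6], [3.1, 4.1], [4.6, -3.3], [-0.1, 0.5]]
sel [0.6218 0.0051] start [ 0.5426 -0.0121]
nose [ 42.2 -34.5] pack near top [-61.   91.1] [-57.5  40.2] far [41.3 91.8] [40.9 47.3] block [ 73.5 106.1] [72.6 31.2] blockbase [78.7 99.4]
nose ang 43.1523897340054 37.28391073908423
top [0.7608 0.1896 0.0012]
start [ 0.5427 -0.0116  0.0907]
pack [0.5554 0.1168 0.0988]
sel [0.6133 0.0021 0.0994]
depth corners analyser plane [0.5362 0.0681 0.0685]
[[-0.912, 0.409, -0.001], [0.409, 0.912, -0.001], [0.0, -0.002, -1.0]] 0.0187
```

```bash
python3 -m handwheel '[[-37,-25,0,0,0],[-75,-50,0,0,0],[-112,-75,0,0,0],[-150,-100,0,0,0],[-188,-125,0,0,0],[-225,-150,0,0,0],[-262,-175,0,0,0],[-300,-200,0,0,0]]' 30; python3 -m handwheel '[[-36,-24,0,0,0],[-72,-48,0,0,0],[-108,-72,0,-0.12,0],[-108,-72,0,-0.25,0],[-108,-72,20,-0.38,0],[-108,-72,40,-0.51,0],[-108,-72,60,-0.635,0],[-108,-72,60,-0.635,0]]'
cat > loc.py <<'E'
from h import *
s=sensors.get_state(); p=s["tcp_pos"]; m=R.from_quat(s["orientation"][[1,2,3,0]]).as_matrix()
a=np.radians(12.24); r=np.array([[np.cos(a),-np.sin(a)],[np.sin(a),np.cos(a)]])
def T(x,y,z):
    w=np.append(r@np.array([x,y])/1000+[.5944,.0605],z)
    return ((m.T@(w-p))*1000).round(1)
yaw=np.degrees(np.arctan2(m[1,0],m[0,0]))
print("local",(r.T@(p[:2]-[.5944,.0605])*1000).round(1),"z",p[2].round(4),"toolx yaw",yaw.round(1),"t",s["clock"],"F local",(r.T@s["wrist_force"][:2]).round(1),s["wrist_force"][2].round(1),"gap",s["finger_gap"],s["grip_force"])
E
python3 - <<'E'
from loc import *
print(T(-85,68,.084))
E
```

```text
clock: 0.9
tcp_pos: [0.4276, 0.2176, 0.2311]
orientation: [-0.0, 0.209, 0.978, -0.0]
wrist_force: [1.5, 0.7, 0.2]
finger_gap: 0.0001
grip_force: 0.0
clock: 1.7
tcp_pos: [0.494, 0.1092, 0.1684]
orientation: [-0.003, -0.106, 0.994, 0.0]
wrist_force: [-0.5, 0.3, -0.3]
finger_gap: -0.0004
grip_force: 0.0
local [-87.8  68.9] z 0.1684 toolx yaw -167.8 t 1.7 F local [-0.4  0.4] -0.3 gap -0.0003521093350758889 0.0
[-3.3 -0.9 84.4]
```

```bash
python3 -m handwheel '[[0,0,30,0,0],[0,0,55,0,0],[0,-1,70,0,0],[0,-1,80,0,0],[0,-1,83,0,0],[0,-1,83,0,0]]'; python3 -m handwheel '[[-4,0,0,0,0],[-8,0,0,0,0],[-12,0,0,0,0],[-16,0,0,0,0],[-20,0,0,0,0],[-20,0,0,0,0]]'; python3 -m loc
python3 - <<'E'
from h import *
c=imaging.read_camera("wrist"); cv2.imwrite("pics/w1.png",c["color"])
E
```

```text
clock: 2.3
tcp_pos: [0.4968, 0.1085, 0.0887]
orientation: [0.0, -0.106, 0.994, 0.0]
wrist_force: [-0.4, 0.2, -0.3]
finger_gap: 0.0002
grip_force: 0.0
clock: 2.9
tcp_pos: [0.5167, 0.1128, 0.0883]
orientation: [0.0, -0.106, 0.994, 0.0]
wrist_force: [0.6, 1.3, -0.3]
finger_gap: 0.0002
grip_force: 0.0
local [-64.8  67.6] z 0.0883 toolx yaw -167.8 t 2.9 F local [0.8 1.1] -0.3 gap 0.00015269581153887104 0.0
```

View pics/w1.png

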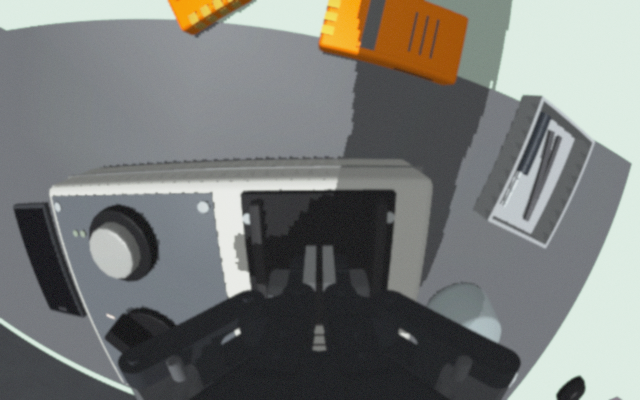

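The wrist view shows the closed fingers between the fences, at about (318,260). I'll carry on pushing.

```bash
python3 -m handwheel '[[-3,0,0,0,0],[-6,0,0,0,0],[-9,0,0,0,0],[-12,0,0,0,0],[-15,0,0,0,0],[-18,0,0,0,0]]'; python3 -m loc;  python3 -m handwheel '[[-2,0,0,0,0],[-4,0,0,0,0],[-6,0,0,0,0],[-6,0,0,0,0]]'; python3 -m loc
```

```text
clock: 3.55
tcp_pos: [0.534, 0.1166, 0.0882]
orientation: [0.0, -0.106, 0.994, 0.0]
wrist_force: [-1.4, -0.7, -0.2]
finger_gap: 0.0001
grip_force: 0.4
local [-47.2  67.6] z 0.0882 toolx yaw -167.8 t 3.55 F local [-1.5 -0.4] -0.2 gap 5.254625055658453e-05 0.42272860184311867
clock: 3.95
tcp_pos: [0.54, 0.1179, 0.0884]
orientation: [0.0, -0.106, 0.994, 0.0]
wrist_force: [0.8, -0.7, -0.3]
finger_gap: 0.0001
grip_force: 0.0
local [-41.   67.6] z 0.0884 toolx yaw -167.8 t 3.95 F local [ 0.6 -0.8] -0.3 gap 6.602067286446047e-05 0.024707011179998517
```

```bash
for i in 1 2; do :; done; python3 -m handwheel '[[-2,0,0,0,0],[-4,0,0,0,0],[-4,0,0,0,0]]'; python3 -m handwheel '[[-2,0,0,0,0],[-4,0,0,0,0],[-4,0,0,0,0]]'; python3 -m loc
python3 - <<'E'
from h import *
c=imaging.read_camera("top"); pickle.dump(c,open("top2.pkl","wb")); cv2.imwrite("pics/t2.png",cv2.resize(c["color"][110:220,245:378],None,fx=5.4,fy=5.4,interpolation=cv2.INTER_CUBIC))
E
```

```text
clock: 4.25
tcp_pos: [0.5438, 0.1187, 0.0884]
orientation: [0.0, -0.106, 0.994, 0.0]
wrist_force: [-0.4, -0.0, 0.5]
finger_gap: -0.0
grip_force: 0.3
clock: 4.55
tcp_pos: [0.5453, 0.119, 0.0881]
orientation: [-0.002, -0.106, 0.994, -0.0]
wrist_force: [-6.9, -3.1, 4.9]
finger_gap: 0.0
grip_force: 3.7
local [-35.6  67.6] z 0.0881 toolx yaw -167.8 t 4.55 F local [-7.4 -1.6] 4.9 gap 2.8483057467005074e-05 3.6762015801832604
```

View pics/t2.png

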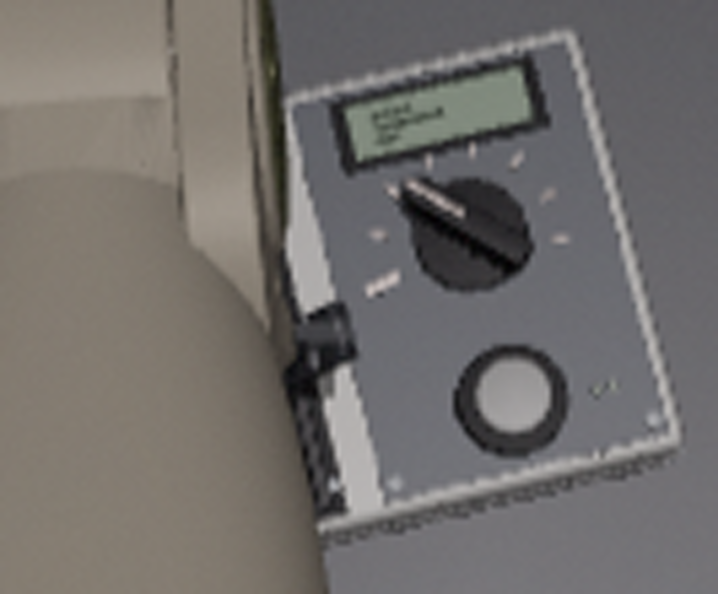

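The arm hides the cradle in this view. The force has risen to 7 N, so I'll push a little more to confirm this is a hard stop.

```bash
python3 -m handwheel '[[-1,0,0,0,0],[-3,0,0,0,0],[-3,0,0,0,0],[-3,0,0,0,0]]'; python3 -m loc
```

```text
clock: 5.0
tcp_pos: [0.5453, 0.1191, 0.088]
orientation: [-0.005, -0.106, 0.994, -0.001]
wrist_force: [-14.7, -4.4, 12.0]
finger_gap: 0.0001
grip_force: 7.4
local [-35.6  67.7] z 0.088 toolx yaw -167.8 t 5.0 F local [-15.3  -1.2] 12.0 gap 9.179677275905202e-05 7.421676772646606
```

```bash
python3 -m handwheel '[[10,0,0,0,0],[20,0,0,0,0],[20,0,-30,0,0],[20,0,-60,0,0],[20,0,-60,0,0]]'; python3 -m loc
python3 - <<'E'
from loc import *
print(T(15,-60,.14))
E
```

```text
clock: 5.5
tcp_pos: [0.5338, 0.1161, 0.1526]
orientation: [0.004, -0.106, 0.994, -0.0]
wrist_force: [-0.1, 0.2, 0.4]
finger_gap: -0.0003
grip_force: 0.0
local [-47.5  67.2] z 0.1526 toolx yaw -167.8 t 5.5 F local [-0.1  0.3] 0.4 gap -0.0003455521526009826 0.0
local [-47.5  67.2] z 0.1526 toolx yaw -167.8 t 5.5 F local [-0.1  0.3] 0.4 gap -0.0003455521526009826 0.0
[ -62.4 -127.2   13.3]
```

```bash
python3 -m handwheel '[[-15,-32,0,-0.1,0.2],[-31,-64,0,-0.2,0.5],[-46,-96,0,-0.3,0.5],[-62,-127,0,-0.43,0.5],[-62,-127,0,-0.56,0.5],[-62,-127,0,-0.68,0.5],[-62,-127,0,-0.785,0.5],[-62,-127,0,-0.785,0.5]]'
python3 - <<'E'
from loc import *
print(T(15,-60,.083))
for n in ("top","wrist"):
    c=imaging.read_camera(n); pickle.dump(c,open(n+"3.pkl","wb"))
    cv2.imwrite(f"pics/{n}3.png",c["color"] if n=="wrist" else cv2.resize(c["color"][110:220,245:378],None,fx=5.4,fy=5.4,interpolation=cv2.INTER_CUBIC))
E
```

```text
clock: 6.3
tcp_pos: [0.6181, 0.0047, 0.1475]
orientation: [-0.0, -0.479, 0.878, 0.0]
wrist_force: [-0.7, 0.8, 0.7]
finger_gap: 0.043
grip_force: 0.0
local [ 11.4 -59.6] z 0.1475 toolx yaw -122.8 t 6.3 F local [-0.5  1. ] 0.7 gap 0.04303083682304665 0.0
[-2.3 -2.9 64.5]
```

View pics/wrist3.png

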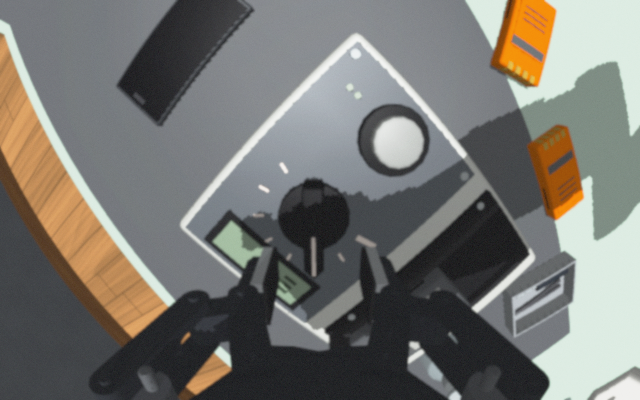

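The wrist view shows the handle at about (315,235), lined up with the tool and between the fingers at (268,270) and (370,265). I'll go down and grip.

```bash
python3 -m handwheel '[[-2,-2,20,0,0.5],[-2,-3,40,0,0.5],[-2,-3,55,0,0.5],[-2,-3,62,0,0.5],[-2,-3,63,0,0.3],[-2,-3,63,0,0.2],[-2,-3,63,0,0.1],[-2,-3,63,0,0]]' 40;  python3 -m handwheel '[[0,0,0,0,0],[0,0,0,0,0],[0,0,0,0,0]]'; python3 -m loc
```

```text
clock: 7.2
tcp_pos: [0.6227, 0.0046, 0.0861]
orientation: [0.001, -0.479, 0.878, -0.001]
wrist_force: [2.4, -1.2, -1.0]
finger_gap: 0.0126
grip_force: 43.4
clock: 7.5
tcp_pos: [0.6227, 0.0046, 0.0861]
orientation: [0.001, -0.479, 0.878, -0.001]
wrist_force: [2.4, -2.2, 2.1]
finger_gap: 0.0129
grip_force: 43.8
local [ 15.8 -60.6] z 0.0861 toolx yaw -122.8 t 7.5 F local [ 1.9 -2.6] 2.1 gap 0.01291049991410271 43.79094064235687
```

Gripped, with a gap of about 13 mm. Next I'll turn 90° clockwise.

```bash
python3 -m handwheel '[[0,0,0,0.1,0],[0,0,0,0.2,0],[0,0,0,0.3,0],[0,0,0,0.4,0],[0,0,0,0.5,0],[0,0,0,0.6,0],[0,0,0,0.7,0],[0,0,0,0.8,0]]'; python3 -m loc; python3 -m handwheel '[[0,0,0,0.1,0],[0,0,0,0.2,0],[0,0,0,0.3,0],[0,0,0,0.4,0],[0,0,0,0.5,0],[0,0,0,0.6,0],[0,0,0,0.7,0],[0,0,0,0.77,0]]';python3 -m handwheel '[[0,0,0,0,0],[0,0,0,0,0],[0,0,0,0,0]]'; python3 -m loc
```

```text
clock: 8.3
tcp_pos: [0.6224, 0.0052, 0.0861]
orientation: [0.001, -0.097, 0.995, 0.0]
wrist_force: [1.2, 0.8, 3.6]
finger_gap: 0.0129
grip_force: 44.0
local [ 15.6 -60. ] z 0.0861 toolx yaw -168.9 t 8.3 F local [1.4 0.5] 3.6 gap 0.01289499909745745 43.99740993976593
clock: 9.1
tcp_pos: [0.6226, 0.0058, 0.0861]
orientation: [0.001, 0.283, 0.959, 0.001]
wrist_force: [1.6, 2.4, 1.5]
finger_gap: 0.0132
grip_force: 44.0
clock: 9.4
tcp_pos: [0.6225, 0.0057, 0.0861]
orientation: [0.001, 0.281, 0.96, 0.001]
wrist_force: [1.5, 4.5, 5.0]
finger_gap: 0.0132
grip_force: 44.3
local [ 15.9 -59.5] z 0.0861 toolx yaw 147.3 t 9.4 F local [2.5 4.1] 5.0 gap 0.013246997428274773 44.326547384262085
```

```bash
python3 -m handwheel '[[0,0,0,0,0.3],[0,0,0,0,0.5],[0,0,0,0,0.5],[0,0,-15,0,0.5],[0,0,-35,0,0.5],[0,0,-60,0,0.5],[0,0,-60,0,0.5]]'; python3 - <<'E'
from loc import *
print(T(-66,-60,.13))
E
```

```text
clock: 10.1
tcp_pos: [0.6235, 0.0043, 0.1485]
orientation: [0.002, 0.282, 0.959, 0.0]
wrist_force: [0.1, -0.6, 0.5]
finger_gap: 0.0428
grip_force: 0.0
local [ 16.6 -61.1] z 0.1485 toolx yaw 147.2 t 10.1 F local [ 0.  -0.6] 0.5 gap 0.04282335039220622 0.0
[ 59.2 -57.7  18.1]
```

```bash
python3 -m handwheel '[[20,-19,0,0,0.2],[40,-38,0,0,0],[59,-58,0,0,0],[59,-58,10,0,0],[59,-58,10,0,0]]'; python3 - <<'E'
from loc import *
print(T(-66,-60,.092))
A=imaging.read_camera("wrist")["color"]; s=imaging.read_camera("scene"); pickle.dump(s,open("sc4.pkl","wb"))
B=cv2.resize(s["color"][170:340,240:440],(706,600),interpolation=cv2.INTER_CUBIC)
cv2.imwrite("pics/sc4.png",B); cv2.imwrite("pics/w4.png",A)
E
```

```text
clock: 10.6
tcp_pos: [0.5395, -0.012, 0.1336]
orientation: [-0.001, 0.282, 0.959, -0.0]
wrist_force: [0.6, -1.2, -0.7]
finger_gap: 0.0001
grip_force: 0.0
local [-69.  -59.2] z 0.1336 toolx yaw 147.2 t 10.6 F local [ 0.3 -1.3] -0.7 gap 0.000129825099903355 0.0
[-2.8  1.6 41.6]
```

View pics/sc4.png

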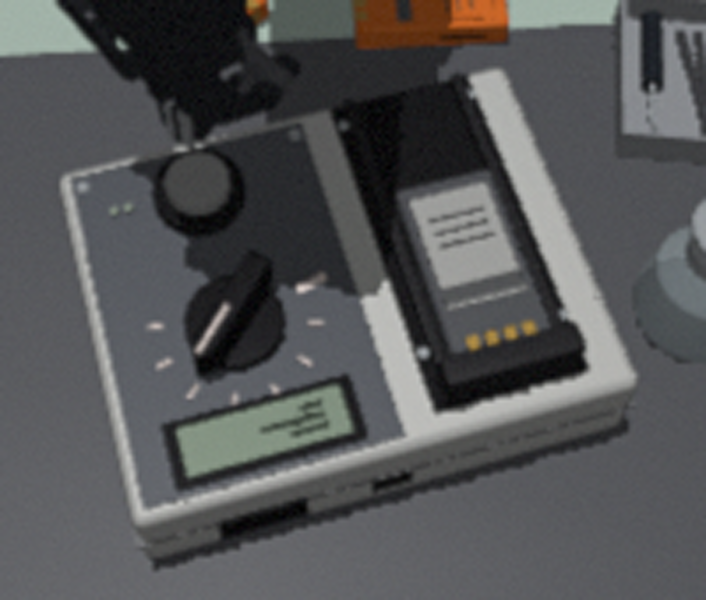

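View pics/w4.png

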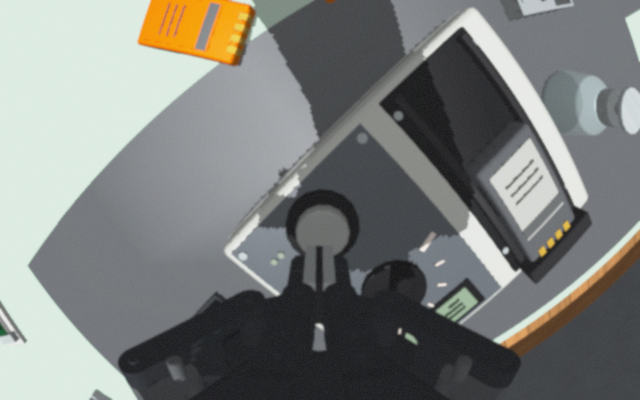

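The scene view shows the nose at (200,368), pointing at the fifth short mark at (193,392). The pack lies against the contact block at about (510,340). In the wrist view the fingertips are over the button at (322,230). Now I'll press it.

```bash
python3 -m handwheel '[[-3,1,15,0,0],[-3,1,30,0,0],[-3,1,36,0,0],[-3,1,38,0,0],[-3,1,38,0,0]]'; python3 -m loc; python3 -m handwheel '[[0,0,3,0,0],[0,0,6,0,0],[0,0,9,0,0],[0,0,11,0,0],[0,0,11,0,0],[0,0,11,0,0]]'; python3 -m loc
```

```text
clock: 11.2
tcp_pos: [0.5442, -0.0126, 0.0972]
orientation: [-0.0, 0.282, 0.959, 0.0]
wrist_force: [0.8, -0.7, -0.2]
finger_gap: 0.0001
grip_force: 0.0
local [-64.5 -60.8] z 0.0972 toolx yaw 147.3 t 11.2 F local [ 0.6 -0.8] -0.2 gap 8.312492220736742e-05 0.0
clock: 11.8
tcp_pos: [0.5445, -0.0128, 0.087]
orientation: [0.001, 0.282, 0.959, 0.0]
wrist_force: [0.4, -0.2, 4.5]
finger_gap: -0.0
grip_force: 2.6
local [-64.3 -61.1] z 0.087 toolx yaw 147.2 t 11.8 F local [ 0.3 -0.3] 4.5 gap -4.498555005541885e-05 2.5643054768443108
```

Nearly down, so I'll press further until it bottoms out and then release.

```bash
python3 -m handwheel '[[0,0,1,0,0],[0,0,2,0,0],[0,0,3,0,0],[0,0,4,0,0],[0,0,4,0,0],[0,0,4,0,0]]'; python3 -m loc
```

```text
clock: 12.4
tcp_pos: [0.5446, -0.0128, 0.0858]
orientation: [0.002, 0.282, 0.959, 0.0]
wrist_force: [-6.3, 1.5, 24.1]
finger_gap: 0.0001
grip_force: 11.9
local [-64.2 -61.1] z 0.0858 toolx yaw 147.2 t 12.4 F local [-5.9  2.8] 24.1 gap 0.00013139992349637988 11.908515058457851
```

It bottomed out at z 0.0858 with 24 N. I'll lift off and move clear for a last check.

```bash
python3 -m handwheel '[[0,0,-4,0,0],[0,0,-15,0,0],[0,0,-45,0,0],[0,0,-90,0,0],[0,0,-120,0,0],[0,0,-120,0,0]]'; python3 -m handwheel '[[30,30,0,0,0],[60,60,0,0,0],[90,90,0,0,0],[110,110,0,0,0],[110,140,0,0,0],[110,170,0,0,0],[110,170,0,0,0],[110,170,0,0,0]]'; python3 - <<'E'
from loc import *
c=imaging.read_camera("top")
cv2.imwrite("pics/t5.png",cv2.resize(c["color"][110:220,245:378],None,fx=5.4,fy=5.4,interpolation=cv2.INTER_CUBIC))
E
```

```text
clock: 13.0
tcp_pos: [0.5462, -0.0131, 0.2071]
orientation: [0.004, 0.282, 0.959, 0.0]
wrist_force: [0.7, -0.1, -0.4]
finger_gap: 0.0003
grip_force: 0.0
clock: 13.8
tcp_pos: [0.5425, 0.1899, 0.2009]
orientation: [-0.001, 0.281, 0.96, -0.001]
wrist_force: [0.6, 0.3, -0.6]
finger_gap: -0.0003
grip_force: 0.0
local [-23.3 137.5] z 0.2009 toolx yaw 147.3 t 13.8 F local [0.6 0.1] -0.6 gap -0.00033300217448513163 0.0
```

View pics/t5.png

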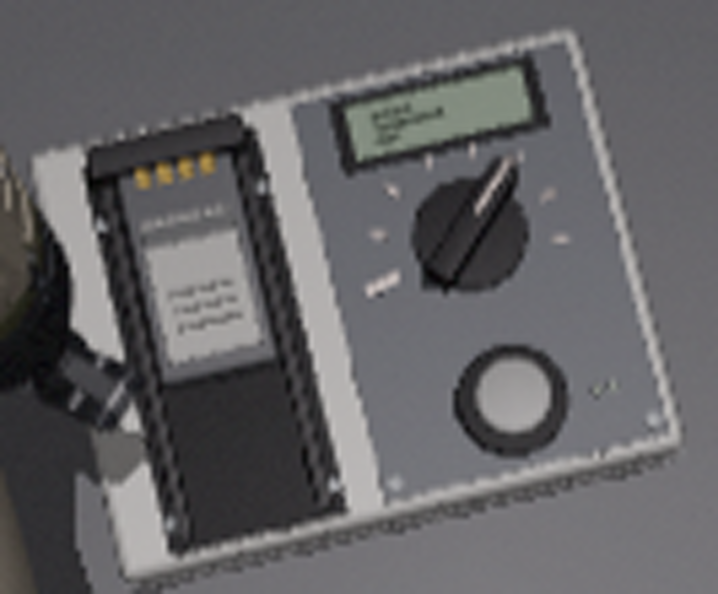

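The pack's contacts at (175,170) are against the block, the nose at (515,160) is on the fifth mark, and the button is back up. The arm is well clear, so I'll hand in.

```bash
python3 -c "
from workcell import workorder; print(workorder.hand_in())"
```

```text
the job is handed in; nothing more can be done
None
```

The pack is home against the contact block, the selector is on click 5, and the start button was then pressed right down and came back up. I handed the job in at about 14 s; the hand-in gave no verdict.

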